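# Open the studio waste can by its lever and ease the lid shut

## Task

My hands are full of painting waste. Without picking it up, push the small mallet head first along the bench until its handle is out from under the lever of the steel waste can; then press the lever right down with the fingertips so that the lid opens fully, keep it open for three seconds while I drop my waste in, and let the lever up slowly so that the lid settles shut without slamming. Do not handle the lid itself, and leave everything else on the bench where it is.

Things in the scene. Friction and masses are not known exactly. Their poses are not given: they have to be found in the camera images.
- bin: Round galvanised steel waste can fixed to the bench, 200 mm diameter, rim 200 mm high, on a raised dark skirt. Origin: centre of its underside, on the bench. Its x axis points to the lid hinge at the back; the lever sticks out along -x, its tip 241 mm from the origin; z up. Its place and turn differ each time.
- bin_lever (a joint): Flat steel lever from a slot at the can's foot, sloping up to a rubber pad 36 mm wide, 44 mm long, 10 mm thick. Pivots on the can's axis 35 mm above the bench. 0 = up at rest (pad top 70 mm high), 0.223 rad = fully down on its stop (pad 49 mm lower). Linked to the lid: lid angle = 4.7 x lever angle. No spring or catch: the lid's weight brings it back, fast if let go. Takes 4 to 15 N.
- lever_pad (a point): Middle of the top of the lever's rubber pad, where it is pressed; 217 mm from the can's axis along the can's -x; moves with the lever.
- bin_lid (a joint): The can's slightly domed round steel lid, 212 mm diameter, hinged at the back of the can (135 mm along the can's +x, 200 mm high). 0 = shut, 1.05 rad (60 degrees) = fully open. Its free edge above the lever rises to about 0.41 m. It falls shut by its own weight.
- lid_edge (a point): Point on the free edge of the lid, on the lever's side, 241 mm from the hinge; moves with the lid.
- mallet_head (a point): Centre of the head of a small rubber mallet lying loose on the bench (0.3 kg): a level dark cylinder 52 mm diameter, 80 mm long, centre 26 mm high, its length square to the handle. At the start it lies about 50 mm clear of the lever's edge, on the can's -y side; the handle runs under the lever near its pad, about square to it, and blocks it from going fully down.
- mallet_butt (a point): Centre of the free end of the mallet's round wooden handle, 150 mm from the head's centre, 13 mm above the bench. The handle is 26 mm thick all along. At the start it sticks out about 40 mm beyond the lever's other edge (the can's +y side).
- pigment_jar: Bystander: glass jar of brown pigment with a steel cap, 68 mm diameter, 85 mm high; origin at the centre of its underside.
- paint_tube: Bystander: aluminium paint tube lying on the bench, about 135 mm long, 36 mm wide, 28 mm high; origin under its middle, on the bench; cap along +x.
- scraper: Bystander: flat steel scraper with a wooden handle lying on the bench, 200 mm long; origin under its middle; blade along +x.
- brush_pot: Bystander: white ceramic pot of brushes, 80 mm diameter, 100 mm high, brushes up to 250 mm high; origin at the centre of its underside.
- turps_bottle: Bystander: amber glass bottle, 66 mm diameter, 180 mm high; origin at the centre of its underside.
- paint_tin: Bystander: round paint tin with a paper label, 84 mm diameter, 84 mm high; origin at the centre of its underside.
- rosette: Bystander: flat white plaster rosette, 84 mm diameter, 22 mm high; origin at the centre of its underside.
Not all that is in view belongs to the job. What is shaped like the part that bears mallet_head but green is not meant.

How it is judged:
On the way, in this order (a step that is already met when the one before it is completed fails the run):
1. the mallet's handle is out from under the lever, with the lid still shut (y of mallet_butt in the frame of bin below -0.02 m and value of joint bin_lid below 0.05 rad), for 0.2 s.
2. the lid is held fully open by the lever (at least 0.98 rad) for close to three seconds (value of joint bin_lid above 0.98 rad and contact force between the fingers and bin_lever above 0.5 N), for 2.6 s.
At the end, for the whole second after the job is handed in: The lid is shut (within 0.03 rad) and the lever up, and the mallet lies on the bench with its handle wholly out from under the lever, on the side where its head was (value of joint bin_lid below 0.03 rad and value of joint bin_lever below 0.01 rad and y of mallet_butt in the frame of bin below -0.02 m and height (world z) of mallet_head between 0.018 and 0.045 m and height (world z) of mallet_butt between 0.005 and 0.045 m); the robot touches nothing.
It fails at once if the lid slammed: it fell faster than 1.2 rad/s (about 0.3 m/s at its edge) (velocity of joint bin_lid below -1.2 rad/s).
It fails at once if the mallet was lifted instead of pushed along the bench (more than about 20 mm) (height (world z) of mallet_head above 0.046 m or height (world z) of mallet_butt above 0.06 m).
It fails at once if the lid itself was handled (contact force between the fingers and bin_lid above 1 N).
It fails at once if a bystander was shifted more than 15 mm (distance of any of pigment_jar, paint_tube, scraper, brush_pot, turps_bottle, paint_tin, rosette from where it was at the start of the episode above 0.015 m).
It also fails if it takes over 69 s, if anything falls off the work surface, if the arm or the gripper's body presses on something with over 40 N, if the wrist force passes 120 N, or if a joint passes its speed limit or range.

## Robot

A 7-joint arm with a two-finger parallel gripper is mounted at the origin on the work surface. World frame = base frame: x ahead of the robot, y to its left, z up, the work surface at z = 0. Lengths are in m, angles in rad, forces in N, time in s.
With the tool pointing down it reaches from about 0.4 to 0.875 m from the base axis. Payload 6.5 kg.
Tool frame: the origin (TCP) lies midway between the tips of the shut fingers; the grasp point (between the pads) lies 19 mm behind it; x points along the fingers, y is the direction in which the jaws open and shut, and the axes are right-handed (so a half turn about x gives the same grasp; the last joint's range is limited). The gripper opens to 85 mm and grips with 20 to 120 N. Pads are 22 mm wide; open, the fingers measure 114 mm over their backs; the gripper's body (76 mm by 85 mm) begins 54 mm behind the grasp point. The pads swing forward as they close: fully open they stand 13 mm farther back than shut.
Start: joints at [1.041, 0.536, -0.004, 1.538, 0.003, 1.067, -0.071], TCP at [0.291, -0.581, 0.231] pointing down, gripper open.
Joint ranges: [-2.7, 2.7], [-0.37, 2.16], [-1.27, 1.26], [0.24, 2.4], [-1.31, 4.45], [0.19, 1.91], [-2.76, 2.76]. Speed limits (rad/s): [2.39, 2.39, 3.14, 3.14, 3.14, 3.14, 3.14].

## Interface

Orientations are given as a rotation vector (axis times angle).
In Python, from cell import env gives the robot as it stands. The module is installed in compiled form; this text tells all that it offers.
- The arm moves only by the tool play_rows, never from a script. Its arguments are lists of equal length, an entry for each row: "gripper": the finger opening in mm, from 0 to 85.4; "translation": the shift along the tool's x, y, z in units of 30 mm (1.0 is 30 mm), a list of three; "turn": the turn, a rotation vector about the tool's x, y, z in units of 6 degrees (1.0 is 6 degrees), a list of three. In form: {"gripper": [gripper, ...], "translation": [[dx, dy, dz], ...], "turn": [[wx, wy, wz], ...]}. A call has 1 to 5 rows; each row shifts and turns the pose as measured when the row begins, along the tool's axes as they then stand; what a row does not reach is not made up. A row lasts 1/12 s, in which the tool goes at most 41.7 mm and 7.16 degrees, less where a joint would pass 70% of its speed; a pose out of reach is approached as far as the arm can. A call is refused whole if a number of a shift passes 1 or a number of a turn 1, either way. A call with a gripper value outside its range is refused whole. The fingers move at their own pace and stop on an object; "squeeze" is the grip in N (left out, the last holds). Time passes only in rows, so rows that do not move let the fingers close. It gives the time, the measured TCP pose, the force and the opening at its end, in the units of the state.
- env.get_state(): the state, without advancing time (a new reading comes with each control period).
- env.get_image(name): name is "scene" or "side" or "wrist"; returns a dict with "color" (384x512x3 uint8, red, green, blue), "fx", "fy", "cx", "cy" (pixels), "dist_coeffs" ([k1, k2, p1, p2, k3] as OpenCV has them; the pictures are not rectified), "eye" and "attitude" of the camera in the world. Camera axes: x right, y down, z forward; pixel columns grow to the right and rows downward; lengths in m; the calibration is good to about 2 mm. A picture is of the moment at which its call begins. There is no depth.
- env.close_job(): hands the job in, once; it reports no verdict.
The state is a dict: "t": time; "joints": joint angles; "dq": joint speeds; "effort": joint torques, N m; "tcp_pos": TCP position; "orientation": TCP orientation; "ft_force": force on the tool from outside, world axes, zero at the start; "wrist_torque": the same for the moment, N m; "gripper_width": finger opening in m.
Only numpy, scipy, OpenCV 4.12 (cv2) and the standard library are available. Lean on these libraries where they do the work, as an engineer would, in place of code of your own. Each camera call takes 0.05 s, during which the arm holds its last target. There are 200 camera calls.

## Working session

There is one attempt and no reset: what is moved stays moved. The work goes in short steps, Python scripts to look and compute and a tool call to move; the robot and the scene stay as the last step left them, time stands still between calls to the robot, and variables do not carry over. Pictures are saved under pics/ and viewed, about 8 in all and at most 12, crops included, and the job is handed in when it is done.

Besides the shell and the picture viewer there is one more tool, called after "Call:" as name(argument=value, ...) on one line, values as JSON. play_rows: Moves the arm, as the interface text tells. Its arguments: {"type":"object","properties":{"gripper":{"type":"array"},"translation":{"type":"array"},"turn":{"type":"array"},"squeeze":{"type":"number"}},"required":["gripper","translation","turn"]}

```bash
mkdir -p pics; cat > h.py <<'E'
import numpy as np, cv2, pickle
from scipy.spatial.transform import Rotation as R
from cell import env
def snap(n,f):
    im=env.get_image(n); cv2.imwrite(f'pics/{f}.png',im['color'][:,:,::-1]); pickle.dump(im,open(f'pics/{f}.pkl','wb')); return im
def load(f): return pickle.load(open(f'pics/{f}.pkl','rb'))
def att(im):
    a=np.array(im['attitude'],float)
    return a if a.shape==(3,3) else (R.from_rotvec(a).as_matrix() if a.size==3 else R.from_quat(a).as_matrix())
def K(im): return np.array([[im['fx'],0,im['cx']],[0,im['fy'],im['cy']],[0,0,1]])
def back(im,uv,z):
    p=cv2.undistortPoints(np.array([[uv]],float),K(im),np.array(im['dist_coeffs']))[0,0]
    d=att(im)@np.array([p[0],p[1],1]); e=np.array(im['eye']); return e+d*(z-e[2])/d[2]
def proj(im,P):
    A=att(im); r=cv2.Rodrigues(A.T)[0]; t=-A.T@np.array(im['eye'])
    return cv2.projectPoints(np.array(P,float).reshape(-1,1,3),r,t,K(im),np.array(im['dist_coeffs']))[0][:,0]
E
python3 - <<'E'
from h import *
a=snap('scene','s0');b=snap('side','d0')
for i in(a,b): print(i['eye'],i['attitude'],i['fx'],i['dist_coeffs'])
s=env.get_state();print(s)
cv2.imwrite('pics/b0.png',cv2.resize(np.vstack([a['color'],b['color']])[:,:,::-1],None,fx=.78,fy=.78))
E
```

```text
[1.26470028 0.09215325 1.5000772 ] [-1.7251961  -2.08809099  0.59312178] 453.70263568601695 [0.00813484 0.         0.         0.         0.        ]
[0.52258451 0.87773565 0.8972453 ] [-0.17343313 -2.80352254  1.32731041] 428.68484894434704 [-0.14768654  0.          0.          0.          0.        ]
{'t': 0.1, 'joints': array([ 1.04080696,  0.53710536, -0.00444668,  1.53874557,  0.00264675,
        1.06733361, -0.07121635]), 'dq': array([ 7.94397192e-04, -1.59333782e-03, -5.41962890e-07,  4.41301447e-04,
       -5.34545083e-04,  9.12660902e-04, -1.29230535e-03]), 'effort': array([ 2.96185484e-03, -5.84563029e+01,  1.05181586e+00, -2.59774929e+01,
        1.25859061e-02,  4.50140331e-03, -2.45742473e-05]), 'tcp_pos': array([ 0.29049739, -0.58083991,  0.23050218]), 'orientation': array([ 1.96341968,  0.46537253, -1.96445446]), 'ft_force': array([ 1.10189736, -0.47974933,  0.51770791]), 'wrist_torque': array([ 0.00888968, -0.01424829,  0.00834946]), 'gripper_width': 0.08529158081198936}
```

View pics/b0.png

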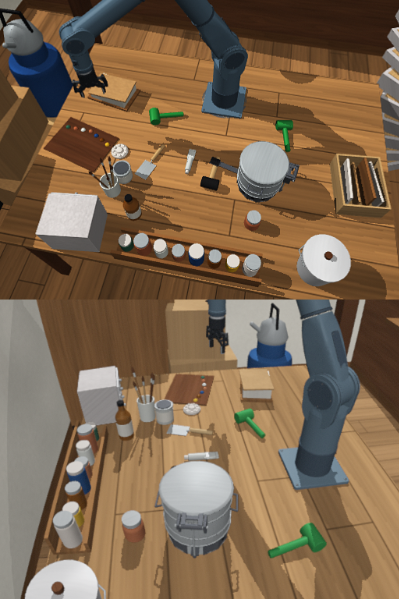

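```bash
python3 - <<'E'
from h import *
a=load('s0')
c=a['color'][165:305,215:405,::-1]
cv2.imwrite('pics/c0.png',cv2.resize(c,None,fx=4.2,fy=4.2,interpolation=cv2.INTER_CUBIC))
E
```

```text
(no output)
```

View pics/c0.png

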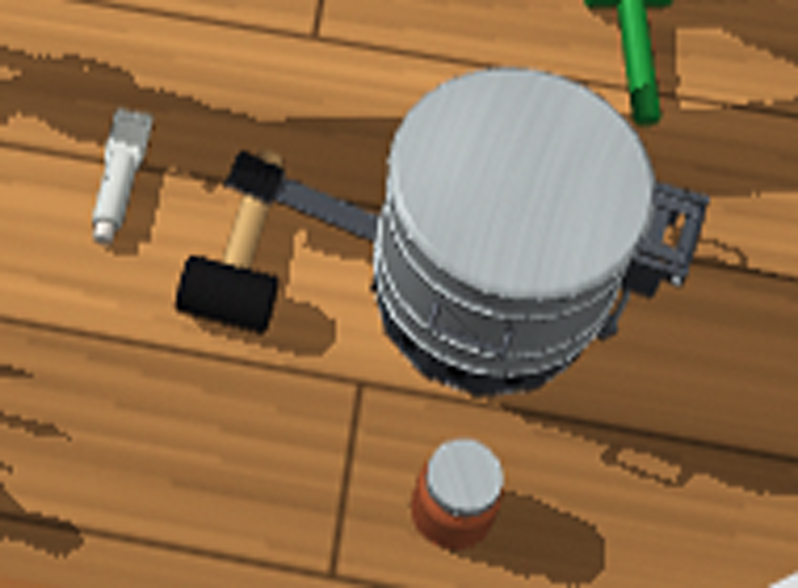

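```bash
python3 - <<'E'
from h import *
a=load('s0')
f=lambda u,v,z: back(a,(215+(u+.5)/4.2-.5,165+(v+.5)/4.2-.5),z).round(4)
for n,u,v,z in [('lidc',521,183,.205),('lidL',388,165,.2),('lidR',653,195,.2),('lidT',515,69,.2),('lidB',525,300,.2),('pad',256,172,.07),('padTL',238,150,.07),('padTR',284,166,.07),('padBR',272,202,.06),('padBL',227,184,.066),('headc',228,291,.045),('hTL',190,257,.04),('hTR',277,270,.04),('hBR',268,333,.015),('hBL',178,308,.015),('handle',247,233,.022),('butt',273,157,.022),('jarcap',466,477,.085),('tube cap',104,230,.014),('tubeend',133,115,.014)]: print(n,f(u,v,z))
E
```

```text
lidc [0.4791 0.2325 0.205 ]
lidL [0.48   0.1279 0.2   ]
lidR [0.4669 0.3361 0.2   ]
lidT [0.3694 0.2184 0.2   ]
lidB [0.5779 0.2454 0.2   ]
pad [0.4306 0.0198 0.07  ]
padTL [0.4117 0.0006 0.07  ]
padTR [0.42   0.0427 0.07  ]
padBR [0.4518 0.0378 0.06  ]
padBL [ 0.445  -0.0032  0.066 ]
headc [0.5361 0.0144 0.045 ]
hTL [ 0.5077 -0.0237  0.04  ]
hTR [0.5057 0.052  0.04  ]
hBR [0.554  0.0533 0.015 ]
hBL [ 0.5454 -0.0268  0.015 ]
handle [0.4654 0.0198 0.022 ]
butt [0.3843 0.0298 0.022 ]
jarcap [0.68   0.2273 0.085 ]
tube cap [ 0.4824 -0.1053  0.014 ]
tubeend [ 0.36  -0.104  0.014]
```

```bash
cat >> h.py <<'E'
def goal(ang): # tool x down, tool y at world angle ang(deg)
    y=np.array([np.cos(np.radians(ang)),np.sin(np.radians(ang)),0]); x=np.array([0,0,-1.]); return np.c_[x,y,np.cross(x,y)]
def need(P,ang):
    s=env.get_state(); A=R.from_rotvec(s['orientation']).as_matrix(); G=goal(ang)
    print('t',round(s['t'],2),'tcp',s['tcp_pos'].round(4),'F',s['ft_force'].round(1),'w',round(s['gripper_width'],4),'axes y',A[:,1].round(3),'x',A[:,0].round(3))
    print('dTool units',((A.T@(np.array(P)-s['tcp_pos']))/.03).round(2),'turn units',(R.from_matrix(A.T@G).as_rotvec(degrees=True)/6).round(2))
E
python3 - <<'E'
from h import *
need([.477,.0195,.3],84);need([.477,.0195,.3],-96)
a=load('s0')
for u,v in [(108,190),(130,218),(122,152),(108,160)]: print(back(a,(u/.78,v/.78),0.0).round(3),back(a,(u/.78,v/.78),.2).round(3))
E
```

```text
t 0.1 tcp [ 0.2905 -0.5808  0.2305] F [ 1.1 -0.5  0.5] w 0.0853 axes y [ 0.447 -0.894 -0.002] x [-0.001  0.001 -1.   ]
dTool units [ -2.29 -15.12 -14.51] turn units [-2.457e+01 -2.000e-02  1.000e-02]
t 0.1 tcp [ 0.2905 -0.5808  0.2305] F [ 1.1 -0.5  0.5] w 0.0853 axes y [ 0.447 -0.894 -0.002] x [-0.001  0.001 -1.   ]
dTool units [ -2.29 -15.12 -14.51] turn units [5.43 0.01 0.01]
[ 0.642 -0.445  0.   ] [ 0.725 -0.373  0.2  ]
[ 0.754 -0.305  0.   ] [ 0.822 -0.252  0.2  ]
[ 0.431 -0.444  0.   ] [ 0.543 -0.372  0.2  ]
[ 0.489 -0.497  0.   ] [ 0.592 -0.418  0.2  ]
```

Call:
play_rows(gripper=[60,40,40,40,40], translation=[[-0.6,0,0],[-0.6,-0.3,0],[-0.6,-0.7,-0.2],[-0.5,-0.7,-0.2],[0,-0.9,-0.2]], turn=[[1,0,0],[1,0,0],[1,0,0],[1,0,0],[1,0,0]])

```text
t: 0.52
tcp_pos: [0.2918, -0.5026, 0.2976]
orientation: [-2.166, 0.089, 2.181]
ft_force: [0.4, -0.8, 1.2]
gripper_width: 0.0402
```

Call:
play_rows(gripper=[40,40,40,40,40], translation=[[0,-1,-0.2],[0,-1,-0.2],[0,-1,-0.2],[0,-1,-0.2],[0,-1,-0.2]], turn=[[0.5,0,0],[0,0,0],[0,0,0],[0,0,0],[0,0,0]])

```text
t: 0.93
tcp_pos: [0.3408, -0.3524, 0.2981]
orientation: [-2.13, 0.161, 2.147]
ft_force: [-0.0, -1.0, 0.6]
gripper_width: 0.0398
```

Call:
play_rows(gripper=[40,40,40,40,40], translation=[[0,-1,-0.2],[0,-1,-0.2],[0,-1,-0.2],[0,-1,-0.2],[0,-1,-0.2]], turn=[[0,0,0],[0,0,0],[0,0,0],[0,0,0],[0,0,0]])

```text
t: 1.35
tcp_pos: [0.3935, -0.2006, 0.2976]
orientation: [-2.127, 0.161, 2.148]
ft_force: [0.3, 0.7, 0.6]
gripper_width: 0.0398
```

```bash
python3 - <<'E'
from h import *
need([.477,.0195,.3],-96)
E
```

```text
t 1.35 tcp [ 0.3935 -0.2006  0.2976] F [0.3 0.7 0.6] w 0.0398 axes y [-0.155 -0.988 -0.005] x [-0.009  0.006 -1.   ]
dTool units [-0.06 -7.68 -1.61] turn units [-0.49  0.1   0.05]
```

Call:
play_rows(gripper=[40,40,40,40,40], translation=[[0,-1,-0.2],[0,-1,-0.2],[0,-1,-0.2],[0,-1,-0.2],[0,-1,-0.2]], turn=[[-0.4,0,0],[0,0,0],[0,0,0],[0,0,0],[0,0,0]])

```text
t: 1.77
tcp_pos: [0.4412, -0.0476, 0.2973]
orientation: [-2.149, 0.115, 2.173]
ft_force: [0.2, -0.4, 0.6]
gripper_width: 0.04
```

Call:
play_rows(gripper=[40,40,40,40], translation=[[0,-1,-0.2],[0,-0.9,-0.2],[0,-0.6,-0.2],[0,0,0]], turn=[[0,0,0],[0,0,0],[0,0,0],[0,0,0]])

```text
t: 2.1
tcp_pos: [0.468, 0.0359, 0.297]
orientation: [-2.152, 0.102, 2.177]
ft_force: [-0.3, -0.3, -0.5]
gripper_width: 0.0401
```

```bash
python3 - <<'E'
from h import *
need([.477,.0195,.1],-96)
a=snap('wrist','w0');print(a['eye'])
cv2.imwrite('pics/w0x.png',cv2.resize(a['color'][:,:,::-1],None,fx=1.5,fy=1.5))
E
```

```text
t 2.1 tcp [0.468  0.0359 0.297 ] F [-0.3 -0.3 -0.5] w 0.0401 axes y [-0.103 -0.995 -0.008] x [-0.011  0.009 -1.   ]
dTool units [ 6.56  0.56 -0.43] turn units [0.02 0.12 0.07]
[0.55214686 0.02710505 0.43908159]
```

View pics/w0x.png

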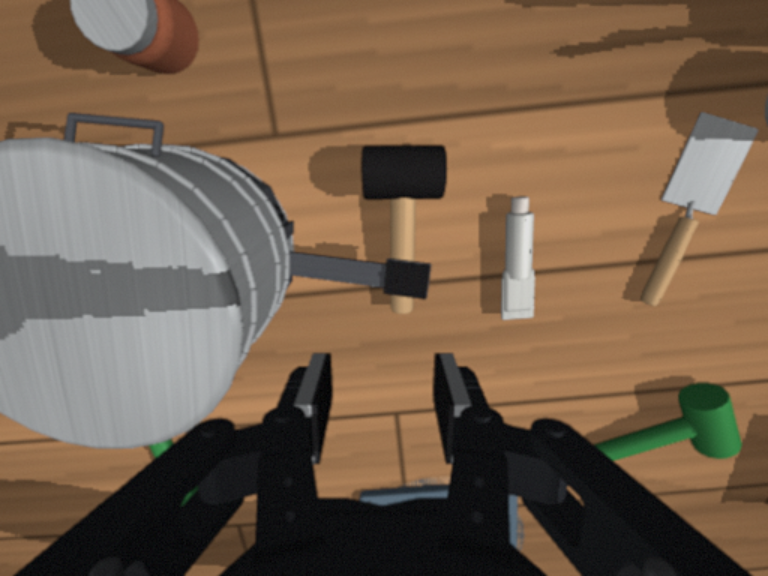

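```bash
python3 - <<'E'
from h import *
a=load('w0')
f=lambda u,v,z: back(a,((u+.5)/1.5-.5,(v+.5)/1.5-.5),z).round(4)
P=[f(u,v,.07) for u,v in [(390,260),(431,265),(427,299),(384,293)]]
print(P,np.mean(P,0))
for n,u,v,z in [('headL',363,171,.026),('headR',446,171,.026),('back',402,198,.026),('front',404,145,.026),('handle',402,230,.022),('buttend',401,312,.013),('tubeL',535,280,.02),('tubecap',520,198,.01)]: print(n,f(u,v,z))
E
```

```text
[array([0.4542, 0.0327, 0.07  ]), array([ 0.4455, -0.0055,  0.07  ]), array([0.4116, 0.0006, 0.07  ]), array([0.4219, 0.0416, 0.07  ])] [0.4333  0.01735 0.07   ]
headL [0.5352 0.0511 0.026 ]
headR [ 0.5269 -0.0301  0.026 ]
back [0.5053 0.0152 0.026 ]
front [0.5551 0.0089 0.026 ]
handle [0.4723 0.0179 0.022 ]
buttend [0.3771 0.027  0.013 ]
tubeL [ 0.4028 -0.1215  0.02  ]
tubecap [ 0.4912 -0.1077  0.01  ]
```

Call:
play_rows(gripper=[40,40,40,40,40], translation=[[0,0.6,-0.35],[1,0,0],[1,0,0],[1,0,0],[1,0,0]], turn=[[0,0.1,0.1],[0,0,0],[0,0,0],[0,0,0],[0,0,0]])

```text
t: 2.57
tcp_pos: [0.4801, 0.009, 0.1785]
orientation: [-2.181, 0.124, 2.157]
ft_force: [1.0, -0.3, 0.7]
gripper_width: 0.04
```

Call:
play_rows(gripper=[40,40], translation=[[1,0,0],[0,0,0]], turn=[[0,0,0],[0,0,0]])

```text
t: 2.73
tcp_pos: [0.4756, 0.0052, 0.1426]
orientation: [-2.17, 0.13, 2.167]
ft_force: [-1.1, -1.2, 0.6]
gripper_width: 0.04
```

```bash
python3 - <<'E'
from h import *
need([.477,.0175,.02],-96)
E
```

```text
t 2.73 tcp [0.4756 0.0052 0.1426] F [-1.1 -1.2  0.6] w 0.04 axes y [-0.111 -0.994  0.009] x [ 0.001 -0.009 -1.   ]
dTool units [ 4.08 -0.45  0.01] turn units [-0.06 -0.02 -0.08]
```

Call:
play_rows(gripper=[40,40,40,40,40], translation=[[0.3,-0.45,0],[0.8,0,0],[0.8,0,0],[0.5,0,0],[0,0,0]], turn=[[0,0,-0.1],[0,0,0],[0,0,0],[0,0,0],[0,0,0]])

```text
t: 3.15
tcp_pos: [0.4813, 0.0189, 0.0724]
orientation: [-2.17, 0.122, 2.149]
ft_force: [-0.0, -0.5, 0.5]
gripper_width: 0.0401
```

```bash
python3 - <<'E'
from h import *
need([.477,.0175,.02],-96)
E
```

```text
t 3.15 tcp [0.4813 0.0189 0.0724] F [-0.  -0.5  0.5] w 0.0401 axes y [-0.116 -0.993 -0.004] x [ 0.01   0.003 -1.   ]
dTool units [1.75 0.07 0.15] turn units [-0.11 -0.09  0.04]
```

Call:
play_rows(gripper=[40,40,40,40,40], translation=[[0.4,0,0.1],[0.5,0,0],[0.4,0,0],[0.3,0,0],[0,0,0]], turn=[[-0.1,-0.1,0],[0,0,0],[0,0,0],[0,0,0],[0,0,0]])

```text
t: 3.57
tcp_pos: [0.4848, 0.0212, 0.0291]
orientation: [-2.174, 0.109, 2.153]
ft_force: [0.2, 0.3, -0.4]
gripper_width: 0.0398
```

```bash
python3 - <<'E'
from h import *
need([.477,.0175,.02],-96)
a=snap('wrist','w1');b=snap('scene','s1')
c=cv2.resize(b['color'][185:265,220:350,::-1],(768,472),interpolation=cv2.INTER_CUBIC)
cv2.imwrite('pics/w1x.png',cv2.resize(np.vstack([cv2.resize(a['color'][:,:,::-1],(768,576)),c]),None,fx=.57,fy=.57))
E
```

```text
t 3.57 tcp [0.4848 0.0212 0.0291] F [ 0.2  0.3 -0.4] w 0.0398 axes y [-0.106 -0.994 -0.007] x [ 0.01   0.006 -1.   ]
dTool units [0.3  0.15 0.25] turn units [-0.02 -0.09  0.07]
```

View pics/w1x.png

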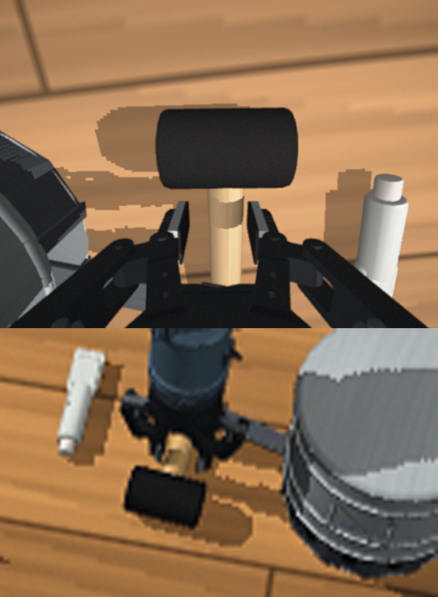

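Call:
play_rows(gripper=[40,40,40,40,40], translation=[[0.3,0.1,0],[0.1,0,-0.2],[0,0,-0.3],[0,0,-0.4],[0,0,-0.4]], turn=[[0,-0.1,0.1],[0,0,0],[0,0,0],[0,0,0],[0,0,0]])

```text
t: 4.08
tcp_pos: [0.5236, 0.0136, 0.0184]
orientation: [-2.164, 0.121, 2.176]
ft_force: [-2.2, -0.1, 1.6]
gripper_width: 0.0398
```

Call:
play_rows(gripper=[40,40,40,40,40], translation=[[0,0,-0.4],[0,0,-0.4],[0,0,-0.4],[0,0,-0.4],[0,0,-0.4]], turn=[[0,0,0],[0,0,0],[0,0,0],[0,0,0],[0,0,0]])

```text
t: 4.5
tcp_pos: [0.5865, 0.0061, 0.0181]
orientation: [-2.158, 0.123, 2.181]
ft_force: [-2.4, 0.6, 1.2]
gripper_width: 0.0401
```

```bash
python3 - <<'E'
from h import *
need([.612,.006,.02],-96)
E
```

```text
t 4.5 tcp [0.5865 0.0061 0.0181] F [-2.4  0.6  1.2] w 0.0401 axes y [-0.107 -0.994  0.007] x [-0.011 -0.006 -1.   ]
dTool units [-0.07 -0.09 -0.84] turn units [-0.02  0.1  -0.07]
```

Call:
play_rows(gripper=[40,40,40,40,40], translation=[[0,0,-0.4],[0,0,-0.4],[0,0,-0.3],[0,0,0],[0,0,0.2]], turn=[[0,0,0],[0,0,0],[0,0,0],[0,0,0],[0,0,0]])

```text
t: 4.92
tcp_pos: [0.6201, 0.0015, 0.0182]
orientation: [-2.158, 0.126, 2.178]
ft_force: [0.1, 0.4, 0.6]
gripper_width: 0.0403
```

Call:
play_rows(gripper=[40,40,40,40,40], translation=[[0,0,0.1],[-0.6,0,0],[-1,0,0],[-1,0,0],[-1,0,0]], turn=[[0,0,0],[0,0,0],[0,0,0],[0,0,0],[0,0,0]])

```text
t: 5.33
tcp_pos: [0.6078, 0.0023, 0.1218]
orientation: [-2.14, 0.127, 2.2]
ft_force: [-0.4, 0.5, -0.1]
gripper_width: 0.04
```

Call:
play_rows(gripper=[0,0,0,0,0], translation=[[-1,0,0],[-1,0,0.5],[-0.5,0,0.9],[0,0,1],[0,0,1]], turn=[[0,0,0],[0,0,0],[0,0,0],[0,0,0],[0,0,0]])

```text
t: 5.75
tcp_pos: [0.5102, 0.0142, 0.2094]
orientation: [-2.156, 0.127, 2.182]
ft_force: [-0.3, 0.0, 0.6]
gripper_width: -0.0001
```

```bash
python3 - <<'E'
from h import *
need([.43,.012,.1],-96)
a=snap('wrist','w2');cv2.imwrite('pics/w2x.png',a['color'][:,:,::-1])
E
```

```text
t 5.75 tcp [0.5102 0.0142 0.2094] F [-0.3  0.   0.6] w -0.0001 axes y [-0.109 -0.994  0.008] x [-0.012 -0.007 -1.   ]
dTool units [3.68 0.33 2.61] turn units [-0.05  0.11 -0.08]
```

View pics/w2x.png

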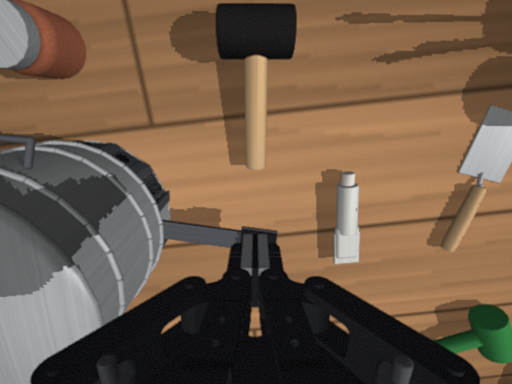

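Call:
play_rows(gripper=[0,0,0,0,0], translation=[[0,0.1,0.9],[0.3,0,0.9],[0.8,0,0.5],[0.6,0,0.2],[0,0,0]], turn=[[0,0.1,-0.1],[0,0,0],[0,0,0],[0,0,0],[0,0,0]])

```text
t: 6.22
tcp_pos: [0.4191, 0.0194, 0.1579]
orientation: [-2.162, 0.117, 2.173]
ft_force: [-0.2, -0.3, -0.5]
gripper_width: 0.0001
```

```bash
python3 - <<'E'
from h import *
a=load('w2');B=np.array([.476,.232]);x=np.array([.202,.979]);y=np.array([-.979,.202])
b=back(a,(256,166),.013);h=back(a,(256,30),.026)
print('butt',b,(b[:2]-B)@y,'head',h,np.linalg.norm(b-h))
need([.431,.0185,.085],-96)
E
```

```text
butt [0.51421824 0.01130346 0.013     ] -0.08199635407933892 head [ 0.66442691 -0.00476849  0.026     ] 0.15162438308580933
t 6.22 tcp [0.4191 0.0194 0.1579] F [-0.2 -0.3 -0.5] w 0.0001 axes y [-0.106 -0.994  0.002] x [-0.005 -0.001 -1.   ]
dTool units [ 2.43 -0.02 -0.41] turn units [-0.01  0.05 -0.02]
```

Butt is now at bin y ≈ -0.08. Approaching the pad.

Call:
play_rows(gripper=[0,0,0,0,0], translation=[[0.4,0,-0.4],[0.7,0,0],[0.7,0,0],[0.4,0,0],[0,0,0]], turn=[[0,0,0],[0,0,0],[0,0,0],[0,0,0],[0,0,0]])

```text
t: 6.63
tcp_pos: [0.4331, 0.0176, 0.0927]
orientation: [-2.168, 0.117, 2.169]
ft_force: [-0.8, 1.1, -0.3]
gripper_width: 0.0001
```

```bash
python3 - <<'E'
from h import *
need([.431,.0185,.07],-96)
b=snap('scene','s2')
cv2.imwrite('pics/s2x.png',cv2.resize(b['color'][165:285,205:375,::-1],None,fx=3,fy=3,interpolation=cv2.INTER_CUBIC))
E
```

```text
t 6.63 tcp [0.4331 0.0176 0.0927] F [-0.8  1.1 -0.3] w 0.0001 axes y [-0.105 -0.994  0.003] x [-0.001 -0.003 -1.   ]
dTool units [ 0.76 -0.02  0.07] turn units [-0.01  0.   -0.03]
```

View pics/s2x.png

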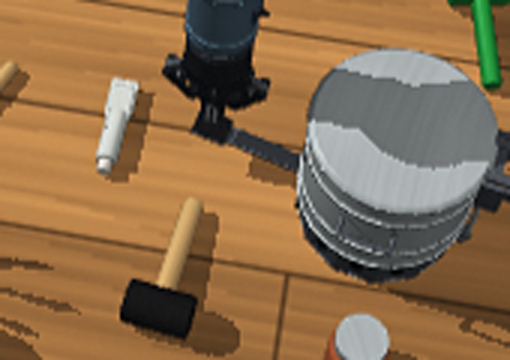

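Call:
play_rows(gripper=[0,0,0,0,0], translation=[[0.3,0,0],[0.25,0,0],[0.15,0,0],[0.15,0,0],[0.15,0,0]], turn=[[0,0,0],[0,0,0],[0,0,0],[0,0,0],[0,0,0]])

```text
t: 7.1
tcp_pos: [0.4373, 0.0171, 0.0655]
orientation: [-2.176, 0.119, 2.16]
ft_force: [-3.2, -2.7, 12.2]
gripper_width: -0.0002
```

Call:
play_rows(gripper=[0,0,0,0,0], translation=[[0.2,0,0],[0.2,0,0],[0.2,0,0],[0.2,0,0],[0.2,0,0]], turn=[[0,0,0],[0,0,0],[0,0,0],[0,0,0],[0,0,0]])

```text
t: 7.52
tcp_pos: [0.4368, 0.015, 0.0366]
orientation: [-2.176, 0.125, 2.163]
ft_force: [-3.1, 0.8, 8.7]
gripper_width: 0.0002
```

Call:
play_rows(gripper=[0,0,0,0,0], translation=[[0.15,0,0],[0.12,0,0],[0.12,0,0],[0.12,0,0],[0.12,0,0]], turn=[[0,0,0],[0,0,0],[0,0,0],[0,0,0],[0,0,0]])

```text
t: 7.93
tcp_pos: [0.4373, 0.0156, 0.0196]
orientation: [-2.178, 0.126, 2.163]
ft_force: [-22.0, 0.9, 110.0]
gripper_width: -0.0001
```

Call:
play_rows(gripper=[0,0,0,0,0], translation=[[0.12,0,0],[0.12,0,0],[0.12,0,0],[0.12,0,0],[0.12,0,0]], turn=[[0,0,0],[0,0,0],[0,0,0],[0,0,0],[0,0,0]])

```text
t: 8.35
tcp_pos: [0.4372, 0.0156, 0.02]
orientation: [-2.187, 0.136, 2.167]
ft_force: [-17.4, 0.6, 71.1]
gripper_width: -0.0002
```

```bash
python3 - <<'E'
from h import *
need([.437,.015,.021],-96)
a=snap('side','d1');b=snap('scene','s3')
cv2.imwrite('pics/s3x.png',np.vstack([a['color'][100:,100:400],b['color'][100:300,150:450]])[:,:,::-1])
E
```

```text
t 8.35 tcp [0.4372 0.0156 0.02  ] F [-17.4   0.6  71.1] w -0.0002 axes y [-0.105 -0.994  0.02 ] x [ 0.008 -0.021 -1.   ]
dTool units [-0.03  0.02  0.01] turn units [ 0.   -0.1  -0.19]
```

View pics/s3x.png

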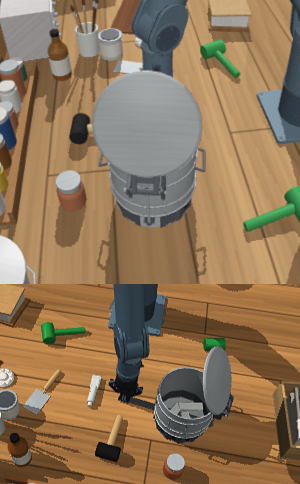

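Call:
play_rows(gripper=[0,0,0,0,0], translation=[[0.09,0,0],[0.07,0,0],[0.06,0,0],[0.05,0,0],[0.05,0,0]], turn=[[0,0,0],[0,0,0],[0,0,0],[0,0,0],[0,0,0]])

```text
t: 8.87
tcp_pos: [0.4371, 0.0155, 0.0206]
orientation: [-2.194, 0.141, 2.167]
ft_force: [-7.4, 0.3, 28.3]
gripper_width: -0.0
```

Call:
play_rows(gripper=[0,0,0,0,0], translation=[[0.05,0,0],[0.05,0,0],[0.05,0,0],[0.05,0,0],[0.05,0,0]], turn=[[0,0,0],[0,0,0],[0,0,0],[0,0,0],[0,0,0]])

```text
t: 9.28
tcp_pos: [0.4371, 0.0155, 0.0206]
orientation: [-2.199, 0.145, 2.168]
ft_force: [-7.6, 0.4, 30.4]
gripper_width: -0.0004
```

Call:
play_rows(gripper=[0,0,0,0,0], translation=[[0.05,0,0],[0.05,0,0],[0.05,0,0],[0.05,0,0],[0.05,0,0]], turn=[[0,0,0],[0,0,0],[0,0,0],[0,0,0],[0,0,0]])

```text
t: 9.7
tcp_pos: [0.4371, 0.0155, 0.0206]
orientation: [-2.204, 0.149, 2.168]
ft_force: [-8.0, 0.4, 30.8]
gripper_width: 0.0005
```

Call:
play_rows(gripper=[0,0,0,0,0], translation=[[0.05,0,0],[0.05,0,0],[0.05,0,0],[0.05,0,0],[0.05,0,0]], turn=[[0,0,0],[0,0,0],[0,0,0],[0,0,0],[0,0,0]])

```text
t: 10.12
tcp_pos: [0.4371, 0.0155, 0.0206]
orientation: [-2.208, 0.153, 2.169]
ft_force: [-7.9, 0.4, 31.6]
gripper_width: 0.0005
```

Call:
play_rows(gripper=[0,0,0,0,0], translation=[[0.05,0,0],[0.05,0,0],[0.05,0,0],[0.05,0,0],[0.05,0,0]], turn=[[0,0,0],[0,0,0],[0,0,0],[0,0,0],[0,0,0]])

```text
t: 10.53
tcp_pos: [0.4372, 0.0155, 0.0207]
orientation: [-2.213, 0.156, 2.169]
ft_force: [-6.7, 0.9, 30.1]
gripper_width: -0.0
```

Call:
play_rows(gripper=[0,0,0,0,0], translation=[[0.05,0,0],[0.05,0,0],[0.05,0,0],[0.05,0,0],[0.05,0,0]], turn=[[0,0,0],[0,0,0],[0,0,0],[0,0,0],[0,0,0]])

```text
t: 10.95
tcp_pos: [0.4371, 0.0155, 0.0207]
orientation: [-2.218, 0.16, 2.169]
ft_force: [-7.0, 0.0, 30.2]
gripper_width: -0.0002
```

Call:
play_rows(gripper=[0,0,0,0,0], translation=[[0.05,0,0],[0.05,0,0],[0.05,0,0],[0.04,0,0],[0.03,0,0]], turn=[[0,0,0],[0,0,0],[0,0,0],[0,0,0],[0,0,0]])

```text
t: 11.37
tcp_pos: [0.4371, 0.0155, 0.021]
orientation: [-2.222, 0.164, 2.169]
ft_force: [-3.4, -0.1, 14.6]
gripper_width: -0.0003
```

Call:
play_rows(gripper=[0,0,0,0,0], translation=[[0.02,0,0],[0,0,0],[-0.02,0,0],[-0.03,0,0],[-0.04,0,0]], turn=[[0,0,0],[0,0,0],[0,0,0],[0,0,0],[0,0,0]])

```text
t: 11.78
tcp_pos: [0.437, 0.0153, 0.0247]
orientation: [-2.224, 0.166, 2.169]
ft_force: [-1.2, -0.2, 4.7]
gripper_width: -0.0003
```

Call:
play_rows(gripper=[0,0,0,0,0], translation=[[-0.05,0,0],[-0.05,0,0],[-0.05,0,0],[-0.05,0,0],[-0.05,0,0]], turn=[[0,0,0],[0,0,0],[0,0,0],[0,0,0],[0,0,0]])

```text
t: 12.2
tcp_pos: [0.4369, 0.015, 0.0332]
orientation: [-2.224, 0.167, 2.17]
ft_force: [-0.9, -0.2, 5.7]
gripper_width: 0.0003
```

Call:
play_rows(gripper=[0,0,0,0,0], translation=[[-0.05,0,0],[-0.05,0,0],[-0.05,0,0],[-0.05,0,0],[-0.05,0,0]], turn=[[0,0,0],[0,0,0],[0,0,0],[0,0,0],[0,0,0]])

```text
t: 12.62
tcp_pos: [0.4369, 0.0151, 0.0422]
orientation: [-2.224, 0.169, 2.169]
ft_force: [-2.6, -0.7, 7.5]
gripper_width: 0.0001
```

Call:
play_rows(gripper=[0,0,0,0,0], translation=[[-0.05,0,0],[-0.05,0,0],[-0.05,0,0],[-0.05,0,0],[-0.05,0,0]], turn=[[0,0,0],[0,0,0],[0,0,0],[0,0,0],[0,0,0]])

```text
t: 13.03
tcp_pos: [0.437, 0.0157, 0.0517]
orientation: [-2.225, 0.169, 2.169]
ft_force: [-3.1, 0.4, 8.7]
gripper_width: -0.0001
```

Call:
play_rows(gripper=[0,0,0,0,0], translation=[[-0.05,0,0],[-0.05,0,0],[-0.05,0,0],[-0.05,0,0],[-0.04,0,0]], turn=[[0,0,0],[0,0,0],[0,0,0],[0,0,0],[0,0,0]])

```text
t: 13.45
tcp_pos: [0.4373, 0.0166, 0.0613]
orientation: [-2.226, 0.169, 2.167]
ft_force: [-2.6, -0.4, 9.8]
gripper_width: -0.0001
```

Call:
play_rows(gripper=[0,0,0,0,0], translation=[[-0.03,0,0],[-0.03,0,0],[-0.03,0,0],[-0.03,0,0],[-0.03,0,0]], turn=[[0,0,0],[0,0,0],[0,0,0],[0,0,0],[0,0,0]])

```text
t: 13.87
tcp_pos: [0.4375, 0.0175, 0.0684]
orientation: [-2.228, 0.169, 2.167]
ft_force: [-2.4, 0.4, 10.0]
gripper_width: 0.0003
```

Call:
play_rows(gripper=[0,0,0,0,0], translation=[[-0.03,0,0],[-0.03,0,0],[-0.03,0,0],[-0.03,0,0],[-0.03,0,0]], turn=[[0,0,0],[0,0,0],[0,0,0],[0,0,0],[0,0,0]])

```text
t: 14.28
tcp_pos: [0.438, 0.0186, 0.0737]
orientation: [-2.229, 0.167, 2.165]
ft_force: [-0.4, 0.2, -0.8]
gripper_width: 0.0001
```

Force gone; lid is down. Retreat upward.

Call:
play_rows(gripper=[0,0,0,0,0], translation=[[-0.2,0,0],[-0.5,0,0],[-0.7,0,0],[-0.7,0,0],[-0.4,0,0]], turn=[[0,0,0],[0,0,0],[0,0,0],[0,0,0],[0,0,0]])

```text
t: 14.7
tcp_pos: [0.4333, 0.0229, 0.1497]
orientation: [-2.221, 0.167, 2.174]
ft_force: [-0.2, 0.5, -0.1]
gripper_width: 0.0001
```

Call:
play_rows(gripper=[0,0,0,0,0], translation=[[-0.5,0,0],[-0.5,0,0],[0,0,0],[0,0,0],[0,0,0]], turn=[[0,0,0],[0,0,0],[0,0,0],[0,0,0],[0,0,0]])

```text
t: 15.12
tcp_pos: [0.434, 0.0252, 0.1849]
orientation: [-2.227, 0.165, 2.167]
ft_force: [0.4, -0.3, 0.0]
gripper_width: -0.0
```

```bash
python3 - <<'E'
from h import *
need([.437,.015,.021],-96)
b=snap('scene','s4');a=load('s0')
cv2.imwrite('pics/s4x.png',np.vstack([a['color'][120:310,80:420],b['color'][120:310,80:420]])[:,:,::-1])
E
```

```text
t 15.12 tcp [0.434  0.0252 0.1849] F [ 0.4 -0.3  0. ] w -0.0 axes y [-0.097 -0.994  0.052] x [ 0.025 -0.055 -0.998]
dTool units [5.47 0.04 0.03] turn units [ 0.08 -0.29 -0.5 ]
```

View pics/s4x.png

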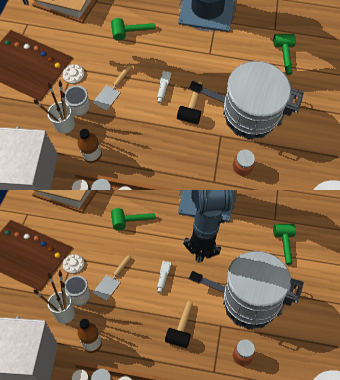

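The lid is shut, the lever is up and the mallet is clear. The bystanders sit where they did before, and the arm touches nothing.

```bash
python3 -c "
from cell import env
print(env.close_job())"
```

```text
the job is handed in; nothing more can be done
None
```

The mallet is out from under the lever, the lid was held open for about 3.4 s, and it is now shut again. I handed the job in; no verdict is reported.

- **Mallet:** I straddled the handle with part-open fingers and pushed the back of the black mallet's head along the bench. The wrist picture taken afterwards put the handle's free end at about y = -0.08 m in the can's frame. The limit is -0.02 m.
- **Lever and lid:** I pressed the pad down to its stop with the shut fingertips (TCP about 20 mm high), and a picture showed the lid wide open. The hold force was about 30 N for most of the hold. I then let the lever up at about 20 mm/s at the pad, which is roughly 0.45 rad/s at the lid. The force fell to zero with the TCP about 74 mm high.
- **Final checks:** The last picture shows the lid shut, the lever up and the mallet lying clear. Compared by eye with the first picture, the bystanders have not moved. The wrist force reads about zero and the gripper is well above everything.
- **Near miss:** The wrist force reached 110 N for a moment when the lever met its stop, close to the 120 N limit, so I eased off straight away. That is the highest reading I saw, and I only read the force at the end of each move.

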